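# Stack a painted sign board on spacer sticks and click the drying rack's keeper shut

### The arm

A 6-joint arm with a two-finger parallel gripper is mounted at the origin on the work surface. World frame = base frame: x ahead of the robot, y to its left, z up, the work surface at z = 0. Lengths are in m, angles in rad, forces in N, time in s.
With the tool pointing down it reaches from about 0.25 to 0.725 m from the base axis. Payload 9.7 kg.
Tool frame: the origin (TCP) lies at the very end of the fingers, on their centre line; the grasp point (between the pads) lies 19 mm behind it (bot.tcp_to_grasp is the distance from the TCP to the grasp point, in m); z points along the fingers, y is the line along which they close (so a half turn about z gives the same grasp; the last joint's range is limited). The gripper opens to 85 mm and grips with 20 to 120 N. Pads are 22 mm wide; open, the fingers measure 114 mm over their backs; the gripper's body (76 mm by 85 mm) begins 54 mm behind the grasp point. The pads swing forward as they close: fully open they stand 13 mm farther back than shut.
Start: joints at [-1.233, 0.087, 0.176, 1.66, 0, 1.571], TCP at [0.182, -0.519, 0.231] pointing down, gripper open.
Joint ranges: [-3.13, 3.13], [-0.85, 1.81], [-1.15, 1.24], [-2.2, 2.28], [-1.44, 1.52], [-3.14, 3.14]. Speed limits (rad/s): [2.22, 2.22, 2.57, 3.14, 3.14, 3.14].

### API

Orientations are given as a 3x3 rotation matrix whose columns are the frame's x, y, z axes.
In Python, from plant import monitor, grab_frame, camera_info, bot gives the robot as it stands. The module is installed in compiled form; this text tells all that it offers.
- The arm moves only by the tool step_arm, never from a script. Its argument "deltas" is text: rows parted by semicolons, each of 5 numbers parted by spaces: the closure, from 0 (fully open) to 1 (shut), then the shift along the world's x, y, z in mm, then the turn about the world's z in rad. A call has 1 to 5 rows; each row is the pose to reach, as a shift and turn from the pose commanded when the call began; what a row does not reach only later rows make up. A row lasts 1/10 s, in which the tool goes at most 50 mm and 8.59 degrees, less where a joint would pass 70% of its speed; a pose out of reach is approached as far as the arm can. A call with a gripper value outside its range is refused whole. The fingers move at their own pace and stop on an object; "newtons" is the grip in N (left out, the last holds). Time passes only in rows, so rows that repeat a pose let the fingers close. It gives the time, the measured TCP pose, the force, the opening and the grip force at its end, in the units of the state.
- monitor.sense(): the state, without advancing time (a new reading comes with each control period).
- grab_frame(name): name is "side" or "top" or "wrist"; returns the picture (480x640x3 uint8, blue, green, red); there is no depth.
- camera_info(name): a dict with "fx", "fy", "cx", "cy" (pixels), "cam_to_world" (4x4, takes a point from camera to world coordinates); the wrist camera has in their place "hand_eye" (4x4, takes a point from camera to tool coordinates, whose origin is the TCP and whose axes are the flange's). Camera axes: x right, y down, z forward; pixel columns grow to the right and rows downward; lengths in m; the calibration is good to about 2 mm. The wrist camera is an equidistant fisheye: a pixel r from the principal point sees the ray r / f radians off the axis. A picture is of the moment at which its call begins: read the wrist's pose just before it. camera_info takes no time and is no camera call.
- bot.finish_job(): hands the job in; it is judged then, once.
The state is a dict: "t": time; "joints": joint angles; "joint_velocities": joint speeds; "joint_torque": joint torques, N m; "tool_pos": TCP position; "eef_rot": TCP orientation; "force": force on the tool from outside, world axes, zero at the start; "moment": the same for the moment, N m; "finger_gap": finger opening in m; "grip_force": force on a finger pad.
Only numpy, scipy, OpenCV 4.12 (cv2) and the standard library are available. Lean on these libraries where they do the work, as an engineer would, in place of code of your own. Each camera call takes 0.05 s, during which the arm holds its last target. There are 200 camera calls.

### The job

On the drying rack, first turn the black knob so that the red keeper arm swings off the blue board and clicks open. One yellow stick already lies across the blue board: lay the other one across the bare wood band that has none, then lay the green board on the two sticks, painted face up and squarely over the blue one. Finally turn the knob back until the keeper clicks shut over the green board; leave the blue board and its stick in their places and do not disturb the other things on the bench.

Things in the scene. Friction and masses are not known exactly. Their poses are not given: they have to be found in the camera images.
- rack: Fixed rack: plywood bed 90 x 290 mm, top 8 mm above the table, y = -120 to +170 mm. Origin on the table under the middle of the blue board; z up, y along the boards (within 15 deg of world y), x across. Steel lips 13 mm high hold the blue board. At y = +130 mm a post of radius 15 mm carries the keeper; at y = 160 mm a block with the brass spring strut, 55 mm high.
- lower: Blue-painted wooden board, 50 x 200 x 14 mm, 120 g, lying loose between lips on the rack's bed with about 2 mm of play. Origin at the centre of its underside (8 mm above the table), own y along its length, x across, z up. Across its painted top run two bare wood bands, each 40 mm wide, centred at y = +60 and -60 mm.
- band_left (a point): Centre of the bare band towards the keeper, on the blue board's top face (22 mm above the table). Axes as the blue board.
- band_right (a point): Centre of the bare band away from the keeper, on the blue board's top face (22 mm above the table). Axes as the blue board.
- upper: Green-painted wooden board, 50 x 200 x 14 mm, 120 g, lying flat on the table painted face up. Origin at the centre of its underside, own y along its length, x across, z up. Either end may face the keeper. Stacked on the sticks its underside is 34 mm and its top 48 mm above the table.
- stick1: Yellow wooden spacer stick, 80 x 12 x 12 mm, 20 g, lying on the table in a row with the tools; it goes to band_left. Origin at the centre of its underside, own x along its length, z up. Laid centred on a board it overhangs it by 15 mm each side.
- stick2: The other yellow stick, same size and axes, already lying across the blue board at band_right (underside 22 mm above the table). It stays there.
- keeper (a joint): Keeper angle, rad, growing counterclockwise from above: 0 = shut (red arm along the rack's -y over the boards, as at the start), 1.4 = open (arm clear, about the rack's +x). Spring detent holds it at 0 and at 1.4: turn it past the peak at 0.7 with about 0.15 N m and it snaps to the other end; let go before that, it springs back. Hard stops at 0 and 1.4.
- keeper_grip (a point): On the keeper's vertical axis, 76 mm above the table, the height to grip the black knob: an upright bar 14 mm thick, 44 mm long, from 61 to 87 mm above the table. Site axes turn with the keeper: the bar and the red arm lie along its y; the arm points to its -y.
- keeper_tip (a point): Outer end of the red arm, mid-thickness. The arm is 18 mm wide, 7 mm thick, reaches 60 mm from the axis (32 mm over the board's end), underside 54 mm above the table: 6 mm over a finished stack.
- screwdriver: Bystander, loose: orange-handled screwdriver 150 mm long lying along its own x. Near the table's robot side, in one row with the wrench, the brush and the loose stick.
- brush: Bystander, loose: paint brush 150 mm long lying along its own x, in the same row.
- wrench: Bystander, loose: steel wrench 150 mm long lying along its own x, in the same row.
- tin: Bystander, loose: small paint tin, 56 mm diameter, 55 mm high, upright just beyond the rack. Origin at the centre of its underside.
- spray: Bystander, loose: green spray bottle, yellow label, red cap, 66 mm diameter, 180 mm high, upright. Origin at the centre of its underside.
- mug: Bystander, loose: blue mug, 80 mm diameter, 90 mm high. Origin at the centre of its underside.
- figurine: Bystander, loose: brass figurine, 48 mm diameter at the foot, 102 mm high, just beyond the rack. Origin at the centre of its underside.
- carton: Bystander, loose: small yellow box 40 x 60 x 40 mm, beside the keeper's end of the rack. Origin at the centre of its underside.
Things that resemble listed ones, but are neither listed nor needed, are in the scene too. Leave any pink look-alike of the lower alone.

How it is judged:
On the way, in this order (a step that is already met when the one before it is completed fails the run):
1. the keeper is clicked open, before the stack is built (value of joint keeper above 1.25 rad), for 0.2 s.
2. a stick lies across each bare band and the green board rests on them, squarely over the blue one, with the keeper still open (y of stick1 in the frame of lower between 0.045 and 0.075 m and x of stick1 in the frame of lower between -0.015 and 0.015 m and z of stick1 in the frame of lower between 0.0105 and 0.0175 m and angle between the x axis of each of stick1, stick2 and the x axis of lower, either way round below 0.25 rad and y of stick2 in the frame of lower between -0.075 and -0.045 m and x of stick2 in the frame of lower between -0.015 and 0.015 m and z of stick2 in the frame of lower between 0.0105 and 0.0175 m and x of upper in the frame of lower between -0.012 and 0.012 m and y of upper in the frame of lower between -0.015 and 0.015 m and z of upper in the frame of lower between 0.023 and 0.029 m and angle between the y axis of upper and the y axis of lower, either way round below 0.14 rad and angle between upper's own z axis and vertical below 0.06 rad and linear speed of upper below 0.02 m/s and value of joint keeper above 1.2 rad), for 0.2 s.
At the end, for the whole second after the job is handed in: Keeper shut (under 0.15 rad). A stick across each bare band: within 15 mm of its centre, square within 0.25 rad. Green board level on both, face up, over the blue within 12 mm across, 15 mm along, 0.14 rad. Blue board within 15 mm of its start (y of stick1 in the frame of lower between 0.045 and 0.075 m and x of stick1 in the frame of lower between -0.015 and 0.015 m and z of stick1 in the frame of lower between 0.0105 and 0.0175 m and angle between the x axis of each of stick1, stick2 and the x axis of lower, either way round below 0.25 rad and y of stick2 in the frame of lower between -0.075 and -0.045 m and x of stick2 in the frame of lower between -0.015 and 0.015 m and z of stick2 in the frame of lower between 0.0105 and 0.0175 m and x of upper in the frame of lower between -0.012 and 0.012 m and y of upper in the frame of lower between -0.015 and 0.015 m and z of upper in the frame of lower between 0.023 and 0.029 m and angle between the y axis of upper and the y axis of lower, either way round below 0.14 rad and angle between upper's own z axis and vertical below 0.06 rad and linear speed of upper below 0.02 m/s and value of joint keeper between -0.1 and 0.15 rad and distance of lower from where it was at the start of the episode below 0.015 m); the robot touches nothing.
It fails at once if a bystander is moved more than 30 mm or an upright one tipped over (distance of any of brush, screwdriver, wrench, tin, spray, mug, figurine, carton from where it was at the start of the episode above 0.03 m or angle between any of tin, spray, mug, figurine, carton's own z axis and vertical above 0.5 rad).
It fails at once if the blue board is pushed more than 15 mm from its place (distance of lower from where it was at the start of the episode above 0.015 m).
It also fails if it takes over 70 s, if anything falls off the work surface, if the arm or the gripper's body presses on something with over 40 N, if the wrist force passes 120 N, or if a joint passes its speed limit or range.

## Working session

There is one attempt and no reset: what is moved stays moved. The work goes in short steps, Python scripts to look and compute and a tool call to move; the robot and the scene stay as the last step left them, time stands still between calls to the robot, and variables do not carry over. Pictures are saved under pics/ and viewed, at most 10 in all, crops included, and the job is handed in when it is done.

Besides the shell and the picture viewer there is one more tool, called after "Call:" by a JSON object that holds its "name" and its "arguments", one argument or row to a line. step_arm: Moves the arm, as the interface text tells. Its arguments: {"type":"object","properties":{"deltas":{"type":"string"},"newtons":{"type":"number"}},"required":["deltas"]}

```bash
mkdir -p pics; python3 - <<'E'
from plant import monitor, grab_frame, camera_info, bot
import cv2,numpy as np
np.set_printoptions(precision=4,suppress=True)
for n in ("top","side"):
    cv2.imwrite(f"pics/{n}0.png",grab_frame(n)); print(n,camera_info(n))
print(camera_info("wrist"))
s=monitor.sense(); print(s["t"],s["tool_pos"],s["eef_rot"],s["finger_gap"])
E
```

```text
top {'fx': 455.4963788231749, 'fy': 455.4963788231749, 'cx': 319.30177235101564, 'cy': 237.34767276794526, 'cam_to_world': array([[-0.0189, -0.9956,  0.0913,  0.4175],
       [-0.9998,  0.0194,  0.0042, -0.0095],
       [-0.006 , -0.0912, -0.9958,  1.2861],
       [ 0.    ,  0.    ,  0.    ,  1.    ]])}
side {'fx': 467.0630782721648, 'fy': 467.0630782721648, 'cx': 316.3951466138149, 'cy': 245.81754081333102, 'cam_to_world': array([[-0.9816, -0.1005,  0.1626,  0.3038],
       [-0.191 ,  0.4909, -0.85  ,  1.1696],
       [ 0.0056, -0.8654, -0.5011,  0.7653],
       [ 0.    ,  0.    ,  0.    ,  1.    ]])}
{'fx': 371.64829954431775, 'fy': 371.64829954431775, 'cx': 315.64749541853837, 'cy': 238.74335978469503, 'hand_eye': array([[-0.0006, -0.9502, -0.3115,  0.0787],
       [ 1.    , -0.0007,  0.0003,  0.0022],
       [-0.0005, -0.3115,  0.9502, -0.1419],
       [ 0.    ,  0.    ,  0.    ,  1.    ]])}
0.1 [ 0.1822 -0.5188  0.2307] [[ 0.9435  0.3314 -0.0004]
 [ 0.3314 -0.9435  0.0011]
 [ 0.     -0.0011 -1.    ]] 0.08542254147945304
```

View pics/top0.png

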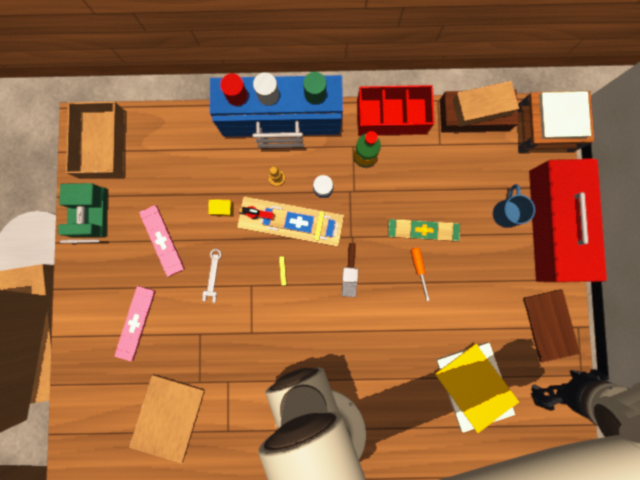

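View pics/side0.png

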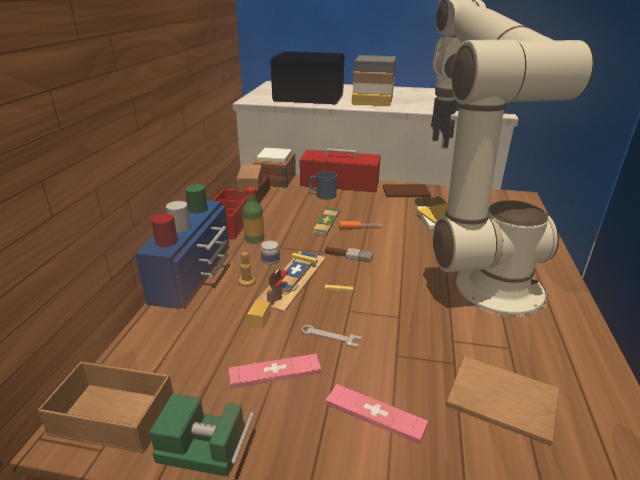

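The top view shows the rack at about (290,221) with the keeper at its left end (255,213). The green board is at (424,230), the loose stick at (283,271), the wrench at (212,275) and the brush at (350,270). I'll enlarge the crop.

```bash
cat > h.py <<'E'
from plant import monitor, grab_frame, camera_info, bot
import cv2,numpy as np
np.set_printoptions(precision=4,suppress=True)
def ray(n,u,v,z):
    c=camera_info(n);M=np.array(c["cam_to_world"])
    d=M[:3,:3]@[(u-c["cx"])/c["fx"],(v-c["cy"])/c["fy"],1];o=M[:3,3]
    return (o+d*(z-o[2])/d[2])
def proj(n,p):
    c=camera_info(n);M=np.linalg.inv(c["cam_to_world"]);q=M[:3,:3]@p+M[:3,3]
    return np.array([c["cx"]+c["fx"]*q[0]/q[2],c["cy"]+c["fy"]*q[1]/q[2]])
def wpix(u,v,z,s,c=None):
    c=camera_info("wrist");x=np.array([u-c["cx"],v-c["cy"]])/c["fx"];r=np.hypot(*x)
    d=np.r_[x/r*np.sin(r),np.cos(r)] if r>0 else np.array([0,0,1.])
    H=c["hand_eye"];R=s["eef_rot"]
    o=s["tool_pos"]+R@H[:3,3];d=R@H[:3,:3]@d
    return o+d*(z-o[2])/d[2]
E
python3 - <<'E'
from h import *
im=cv2.imread("pics/top0.png")
cv2.imwrite("pics/topc.png",cv2.resize(im[185:315,225:365],None,fx=5.5,fy=4.6*1.0 if 0 else 4.6,interpolation=cv2.INTER_CUBIC) if 0 else cv2.resize(im[190:300,230:370],None,fx=5,fy=5,interpolation=cv2.INTER_CUBIC))
E
```

```text
(no output)
```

View pics/topc.png

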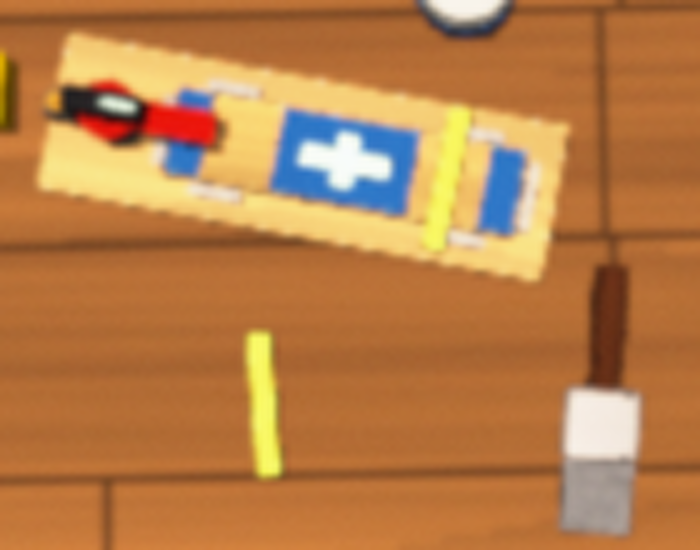

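The crop shows the bed corners at crop pixels (72,33), (570,125), (542,282) and (38,188). The central blue field is between (285,108), (420,130), (410,215) and (270,192). The knob's bright top is at about (118,103) and the stick runs from (259,333) to (268,476).

```bash
cat >> h.py <<'E'
from scipy.optimize import least_squares
def fit(n,pts,px,x0,rp=None):
    "planar pose (x,y,th) from local 3D points & pixels"
    pts=np.array(pts,float);px=np.array(px,float)
    P=rp or (lambda p:proj(n,p))
    def res(a):
        c,s=np.cos(a[2]),np.sin(a[2]);R=np.array([[c,-s,0],[s,c,0],[0,0,1]])
        return np.concatenate([P(R@p+[a[0],a[1],0])-q for p,q in zip(pts,px)])
    r=least_squares(res,x0,loss="soft_l1");return r.x,r.fun
E
python3 - <<'E'
from h import *
f=lambda l:np.array(l)/5+[230-.4,190-.4]
x,r=fit("top",[(.045,.17,.008),(.045,-.12,.008),(-.045,-.12,.008),(-.045,.17,.008),(.025,.04,.022),(.025,-.04,.022),(-.025,-.04,.022),(-.025,.04,.022)],
 f([(72,33),(570,125),(542,282),(38,188),(285,108),(420,130),(410,215),(270,192)]),[.45,.05,-.2])
print("rack",x,r)
c,s=np.cos(x[2]),np.sin(x[2]);R=np.array([[c,-s],[s,c]])
for n,p in dict(keep=(0,.13),bl=(0,.06),br=(0,-.06)).items(): print(n,R@p+x[:2])
for q in [(259,333),(268,476),(118,103)]:
    u=f(q);print(q,ray("top",*u,.012 if q[0]>200 else .087))
im=cv2.imread("pics/top0.png")
cv2.imwrite("pics/grn.png",cv2.resize(im[205:255,375:475],None,fx=7,fy=7,interpolation=cv2.INTER_CUBIC))
E
```

```text
rack [ 0.5779  0.0519 -0.2023] [-0.5537  0.0562  0.2215  0.0074  0.1373 -0.1969 -0.0306 -0.0196  0.0045
 -0.614   1.0573  0.1239 -0.2281  0.6002 -0.3738  0.0198]
keep [0.6041 0.1793]
bl [0.59   0.1107]
br [ 0.5659 -0.0068]
(259, 333) [0.4833 0.103  0.012 ]
(268, 476) [0.4036 0.0989 0.012 ]
(118, 103) [0.6033 0.1701 0.087 ]
```

View pics/grn.png

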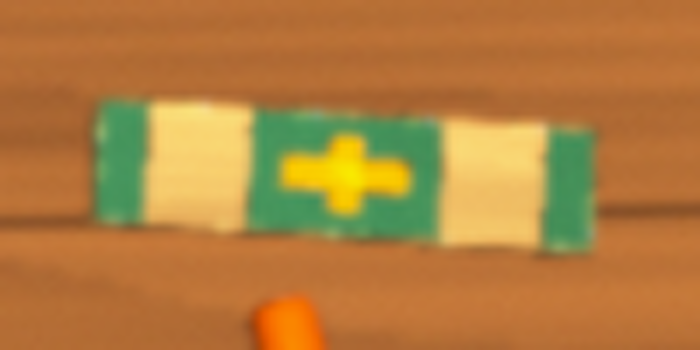

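```bash
python3 - <<'E'
from h import *
f=lambda l:(np.array(l)+.5)/7+[375-.5,205-.5]
x,r=fit("top",[(.025,.1,.014),(.025,-.1,.014),(-.025,-.1,.014),(-.025,.1,.014)],f([(98,100),(595,128),(592,252),(96,224)]),[.5,-.25,-.05])
print("green",x,r)
for n,u,v,z in [("figurine",277,184,0),("figtop",273,171,.1),("carton",220,208,.04),("tin",323,185,.055),("spray cap",371,137,.18),("brush tip",350,245,.01),("brush l",343,290,0),("orange",416,251,.02),("wrench",215,255,0)]: print(n,ray("top",u,v,z))
E
```

```text
green [ 0.5499 -0.2977 -0.0753] [ 0.0093  0.0434  0.2504 -0.028   0.1715 -0.0239 -0.4647  0.0028]
figurine [0.6913 0.1144 0.    ]
figtop [0.7053 0.115  0.1   ]
carton [0.6186 0.269  0.04  ]
tin [ 0.6743 -0.0171  0.055 ]
spray cap [ 0.7669 -0.1381  0.18  ]
brush tip [ 0.5112 -0.0898  0.01  ]
brush l [ 0.3858 -0.0677  0.    ]
orange [ 0.4902 -0.2722  0.02  ]
wrench [0.491 0.292 0.   ]
```

Call:
{"name": "step_arm", "arguments": {
  "deltas": "0.4 25 42 0 0.14; 0.4 50 84 0 0.28; 0.4 75 126 0 0.42; 0.4 100 168 0 0.56; 0.4 125 210 0 0.7",
  "newtons": 40
}}

```text
t: 0.6
tool_pos: [0.3077, -0.3071, 0.231]
eef_rot: [[0.504, 0.864, -0.0], [0.864, -0.504, 0.0], [0.0, -0.0, -1.0]]
force: [1.9, -1.3, 0.9]
finger_gap: 0.0513
grip_force: 0.0
```

Call:
{"name": "step_arm", "arguments": {
  "deltas": "0.4 25 42 0 0.1; 0.4 50 84 0 0.2; 0.4 75 126 0 0.33; 0.4 100 168 0 0.33; 0.4 125 210 0 0.33"
}}

```text
t: 1.1
tool_pos: [0.4328, -0.0969, 0.2312]
eef_rot: [[0.201, 0.98, 0.0], [0.98, -0.201, -0.0], [-0.0, 0.0, -1.0]]
force: [0.5, -0.8, -0.5]
finger_gap: 0.0517
grip_force: 0.0
```

Call:
{"name": "step_arm", "arguments": {
  "deltas": "0.4 25 41 0 0; 0.4 50 82 0 0; 0.4 75 123 0 0; 0.4 100 164 0 0; 0.4 125 205 0 0"
}}

```text
t: 1.6
tool_pos: [0.5579, 0.1081, 0.2309]
eef_rot: [[0.201, 0.98, -0.0], [0.98, -0.201, -0.0], [-0.0, -0.0, -1.0]]
force: [1.3, -1.6, -0.2]
finger_gap: 0.0514
grip_force: 0.0
```

Call:
{"name": "step_arm", "arguments": {
  "deltas": "0.4 22 35 -20 0; 0.4 46 71 -40 0; 0.4 46 71 -60 0; 0.4 46 71 -60 0"
}}

```text
t: 2.0
tool_pos: [0.6021, 0.1777, 0.1668]
eef_rot: [[0.2, 0.98, -0.007], [0.98, -0.2, -0.002], [-0.003, -0.006, -1.0]]
force: [0.1, -0.1, -0.8]
finger_gap: 0.0507
grip_force: 0.0
```

```bash
python3 - <<'E'
from h import *
s=monitor.sense();im=grab_frame("wrist");np.savez("w1.npz",**{k:s[k] for k in("tool_pos","eef_rot")})
print(s["t"],s["tool_pos"],s["eef_rot"]);cv2.imwrite("pics/w1.png",im)
E
```

```text
2.0 [0.6021 0.1777 0.1668] [[ 0.2     0.9798 -0.0066]
 [ 0.9798 -0.2    -0.0021]
 [-0.0033 -0.006  -1.    ]]
```

View pics/w1.png

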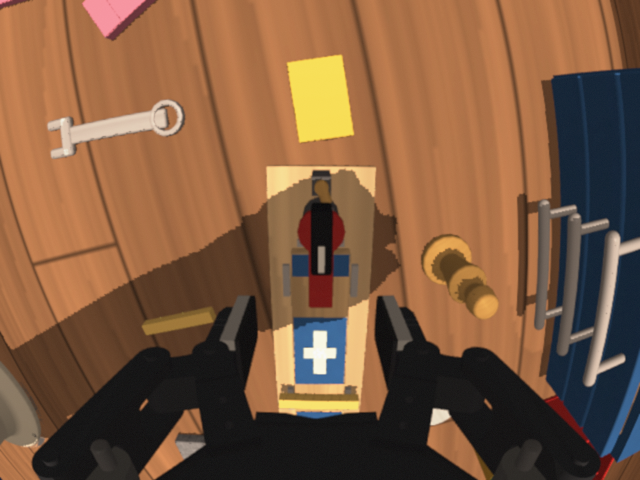

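The wrist view shows the knob bar's top spanning rows 205–273 at column 321, the cross at (320,352), the loose stick from (144,327) to (215,315), and the figurine to the right, clear of the knob.

```bash
python3 - <<'E'
from h import *
s=dict(np.load("w1.npz"))
for n,u,v,z in [("knobA",321,205,.087),("knobB",321,273,.087),("cross",320,352,.022),("armtip",320,306,.061),("stk",144,327,.012),("stk",215,315,.012),("bedTL",267,166,.008),("bedTR",376,167,.008),("figfoot",445,258,0)]:
    print(n,wpix(u,v,z,s))
x=np.array([.5779,.0519]);t=-.2023;R=np.array([[np.cos(t),-np.sin(t)],[np.sin(t),np.cos(t)]])
for p in [(0,.13),(0,.07),(-.045,.17),(.045,.17),(0,0)]:print(p,x+R@p)
s=monitor.sense();print(s["tool_pos"],s["eef_rot"])
E
```

```text
knobA [0.6101 0.2027 0.087 ]
knobB [0.6013 0.1584 0.087 ]
cross [0.5794 0.0508 0.022 ]
armtip [0.5932 0.1206 0.061 ]
stk [0.4071 0.0998 0.012 ]
stk [0.4889 0.1024 0.012 ]
bedTL [0.5705 0.2255 0.008 ]
bedTR [0.6575 0.2071 0.008 ]
figfoot [0.7099 0.1117 0.    ]
(0, 0.13) [0.604  0.1792]
(0, 0.07) [0.592  0.1205]
(-0.045, 0.17) [0.568  0.2275]
(0.045, 0.17) [0.6561 0.2094]
(0, 0) [0.5779 0.0519]
[0.6024 0.1771 0.1695] [[ 0.201   0.9796 -0.0038]
 [ 0.9796 -0.201  -0.0012]
 [-0.002  -0.0035 -1.    ]]
```

Call:
{"name": "step_arm", "arguments": {
  "deltas": "0.4 1 2 -35 0; 0.4 1 2 -70 0; 0.4 1 2 -95 0; 0.4 1 2 -107 0; 0.4 1 2 -107 0"
}}

```text
t: 2.55
tool_pos: [0.6039, 0.1783, 0.0643]
eef_rot: [[0.202, 0.979, -0.001], [0.979, -0.202, -0.0], [-0.0, -0.001, -1.0]]
force: [-0.3, -0.5, 0.9]
finger_gap: 0.0509
grip_force: 0.0
```

Call:
{"name": "step_arm", "arguments": {
  "deltas": "0.9 0 0 0 0; 0.9 0 0 0 0; 0.9 0 0 0 0; 0.9 0 0 0 0; 0.9 0 0 0 0"
}}

```text
t: 3.05
tool_pos: [0.6054, 0.1792, 0.0664]
eef_rot: [[0.202, 0.979, 0.003], [0.979, -0.202, 0.001], [0.001, 0.003, -1.0]]
force: [0.5, -1.1, 6.6]
finger_gap: 0.0133
grip_force: 40.4
```

Call:
{"name": "step_arm", "arguments": {
  "deltas": "0.9 0 0 0 0.14; 0.9 0 0 0 0.28; 0.9 0 0 0 0.42; 0.9 0 0 0 0.56; 0.9 0 0 0 0.7",
  "newtons": 60
}}

```text
t: 3.55
tool_pos: [0.606, 0.1792, 0.0665]
eef_rot: [[-0.482, 0.876, 0.004], [0.876, 0.482, 0.001], [-0.002, 0.004, -1.0]]
force: [4.1, -1.6, 5.2]
finger_gap: 0.0128
grip_force: 62.4
```

Call:
{"name": "step_arm", "arguments": {
  "deltas": "0.9 0 0 0 0.14; 0.9 0 0 0 0.28; 0.9 0 0 0 0.42; 0.9 0 0 0 0.56; 0.9 0 0 0 0.68"
}}

```text
t: 4.05
tool_pos: [0.6063, 0.1796, 0.0665]
eef_rot: [[-0.926, 0.378, 0.005], [0.378, 0.926, 0.001], [-0.004, 0.003, -1.0]]
force: [6.2, 0.7, 4.7]
finger_gap: 0.0129
grip_force: 62.2
```

Call:
{"name": "step_arm", "arguments": {
  "deltas": "0.9 0 0 0 0.03; 0.9 0 0 0 0.03; 0.55 0 0 0 0.03; 0.55 0 0 0 0.03; 0.55 0 0 0 0.03"
}}

```text
t: 4.55
tool_pos: [0.6041, 0.179, 0.0643]
eef_rot: [[-0.935, 0.356, -0.0], [0.356, 0.935, -0.0], [0.0, -0.0, -1.0]]
force: [-0.0, -0.1, -0.4]
finger_gap: 0.0382
grip_force: 0.0
```

Call:
{"name": "step_arm", "arguments": {
  "deltas": "0.55 0 0 45 0; 0.55 0 0 80 0.1; 0.5 -36 -18 86 0.2; 0.5 -76 -38 86 0.3; 0.5 -116 -58 86 0.4"
}}

```text
t: 5.05
tool_pos: [0.487, 0.1206, 0.1502]
eef_rot: [[-0.999, -0.041, -0.0], [-0.041, 0.999, -0.0], [0.0, -0.0, -1.0]]
force: [-0.9, -0.2, 1.3]
finger_gap: 0.0428
grip_force: 0.0
```

Call:
{"name": "step_arm", "arguments": {
  "deltas": "0.5 -42 -20 -20 0; 0.5 -42 -20 -50 0; 0.5 -42 -20 -60 0; 0.5 -42 -20 -60 0"
}}

```text
t: 5.45
tool_pos: [0.4458, 0.101, 0.0893]
eef_rot: [[-0.999, -0.036, -0.002], [-0.036, 0.999, -0.0], [0.002, -0.0, -1.0]]
force: [0.0, 0.5, 0.8]
finger_gap: 0.043
grip_force: 0.0
```

```bash
python3 - <<'E'
from h import *
s=monitor.sense();im=grab_frame("wrist");np.savez("w2.npz",**{k:s[k] for k in("tool_pos","eef_rot")})
print(s["t"],s["tool_pos"],s["eef_rot"]);
im2=grab_frame("top")
cv2.imwrite("pics/w2.png",np.vstack([im[150:480],cv2.resize(im2[190:260,230:358],(640,350)[:2])[:,:]])[:600])
E
```

```text
5.45 [0.4458 0.101  0.0893] [[-0.9993 -0.0362 -0.002 ]
 [-0.0362  0.9993 -0.0004]
 [ 0.002  -0.0003 -1.    ]]
```

View pics/w2.png

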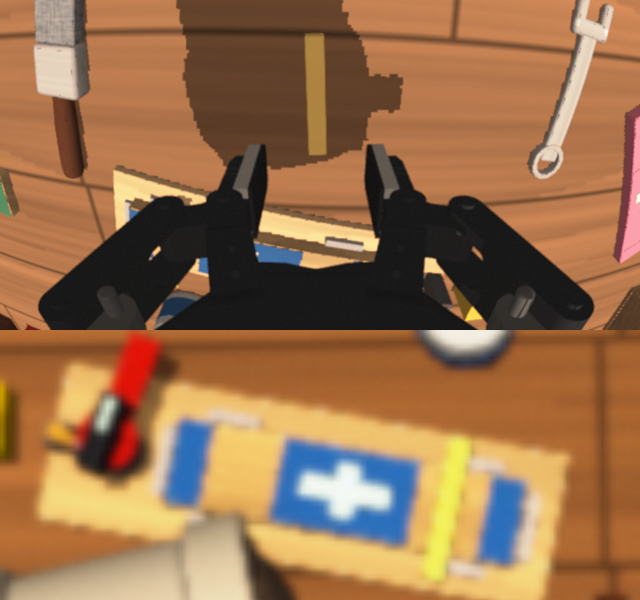

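The keeper arm now points towards rack +x, so it is open. In the wrist picture the stick runs from (314,184) to (317,304), between the fingers' lines.

```bash
python3 - <<'E'
from h import *
s=dict(np.load("w2.npz"))
a=wpix(314.5,184,.012,s);b=wpix(317.5,304,.012,s);print(a,b,(a+b)/2,np.linalg.norm(a-b),np.arctan2(*(b-a)[1::-1]))
s=monitor.sense();print(s["tool_pos"])
E
```

```text
[0.4029 0.0962 0.012 ] [0.4827 0.1009 0.012 ] [0.4428 0.0985 0.012 ] 0.07995460747383312 0.05962303700257508
[0.447  0.1014 0.091 ]
```

Call:
{"name": "step_arm", "arguments": {
  "deltas": "0.5 -3 -2 -45 0.02; 0.5 -3 -2 -75 0.02; 0.5 -3 -2 -83 0.02; 0.95 -3 -2 -83 0.02; 0.95 -3 -2 -83 0.02",
  "newtons": 30
}}

```text
t: 6.05
tool_pos: [0.4446, 0.0995, 0.0091]
eef_rot: [[-0.998, -0.056, 0.002], [-0.056, 0.998, 0.0], [-0.002, 0.0, -1.0]]
force: [0.2, 0.6, 0.0]
finger_gap: 0.0139
grip_force: 0.4
```

Call:
{"name": "step_arm", "arguments": {
  "deltas": "0.95 0 0 0 0; 0.95 0 0 0 0; 0.95 0 0 0 0"
}}

```text
t: 6.35
tool_pos: [0.4447, 0.0994, 0.0092]
eef_rot: [[-0.998, -0.056, 0.003], [-0.056, 0.998, 0.001], [-0.003, 0.001, -1.0]]
force: [-0.3, 0.2, 6.3]
finger_gap: 0.0102
grip_force: 30.0
```

Call:
{"name": "step_arm", "arguments": {
  "deltas": "0.95 0 0 35 0; 0.95 20 2 65 -0.07; 0.95 65 5 65 -0.16; 0.95 110 8 65 -0.258; 0.95 148 11 65 -0.258"
}}

```text
t: 6.85
tool_pos: [0.5938, 0.1102, 0.0734]
eef_rot: [[-0.979, 0.204, 0.002], [0.204, 0.979, 0.0], [-0.002, 0.001, -1.0]]
force: [-0.0, 0.8, 0.1]
finger_gap: 0.0107
grip_force: 29.3
```

Call:
{"name": "step_arm", "arguments": {
  "deltas": "0.95 0 0 -15 0; 0.95 0 0 -30 0; 0.95 0 0 -30 0; 0.95 0 0 -30 0"
}}

```text
t: 7.25
tool_pos: [0.5901, 0.11, 0.0423]
eef_rot: [[-0.98, 0.2, -0.001], [0.2, 0.98, -0.0], [0.001, -0.0, -1.0]]
force: [0.7, 0.5, 0.3]
finger_gap: 0.0102
grip_force: 29.3
```

Call:
{"name": "step_arm", "arguments": {
  "deltas": "0.95 2 1 -5 0; 0.95 2 1 -10 0; 0.95 2 1 -10 0; 0.95 2 1 -10 0; 0.95 2 1 -10 0"
}}

```text
t: 7.75
tool_pos: [0.5933, 0.1111, 0.0325]
eef_rot: [[-0.98, 0.2, 0.0], [0.2, 0.98, 0.0], [-0.0, 0.0, -1.0]]
force: [-0.1, -0.1, 0.3]
finger_gap: 0.01
grip_force: 29.3
```

Call:
{"name": "step_arm", "arguments": {
  "deltas": "0.95 0 0 -1 0; 0.95 0 0 -1 0; 0.75 0 0 -1 0; 0.65 0 0 -1 0; 0.65 0 0 -1 0"
}}

```text
t: 8.25
tool_pos: [0.5933, 0.1111, 0.0313]
eef_rot: [[-0.98, 0.2, -0.0], [0.2, 0.98, -0.0], [0.0, -0.0, -1.0]]
force: [0.1, -0.0, -0.4]
finger_gap: 0.0298
grip_force: 0.0
```

Call:
{"name": "step_arm", "arguments": {
  "deltas": "0.65 0 0 20 0; 0.65 0 0 60 0; 0.3 -10 -40 100 -0.1; 0.3 -20 -80 120 -0.2; 0.3 -30 -125 120 -0.3"
}}

```text
t: 8.75
tool_pos: [0.5643, -0.0146, 0.1553]
eef_rot: [[-0.876, 0.483, 0.006], [0.483, 0.876, -0.0], [-0.005, 0.003, -1.0]]
force: [-0.5, -0.9, -0.3]
finger_gap: 0.0601
grip_force: 0.0
```

Call:
{"name": "step_arm", "arguments": {
  "deltas": "0.25 -3 -48 0 -0.14; 0.25 -6 -96 0 -0.28; 0.25 -9 -144 0 -0.42; 0.25 -12 -192 0 -0.56; 0.25 -14 -240 0 -0.7"
}}

```text
t: 9.25
tool_pos: [0.5488, -0.2559, 0.1515]
eef_rot: [[-0.355, 0.935, 0.0], [0.935, 0.355, -0.0], [-0.0, 0.0, -1.0]]
force: [1.6, -1.1, 0.2]
finger_gap: 0.0639
grip_force: 0.0
```

Call:
{"name": "step_arm", "arguments": {
  "deltas": "0.25 0 -20 0 -0.14; 0.25 0 -44 0 -0.28; 0.25 0 -44 0 -0.42; 0.25 0 -44 0 -0.44; 0.25 0 -44 0 -0.44"
}}

```text
t: 9.75
tool_pos: [0.5493, -0.2977, 0.1512]
eef_rot: [[0.068, 0.998, -0.0], [0.998, -0.068, 0.0], [0.0, -0.0, -1.0]]
force: [-0.7, 0.6, -0.5]
finger_gap: 0.0639
grip_force: 0.0
```

```bash
python3 - <<'E'
from h import *
s=monitor.sense();im=grab_frame("wrist");np.savez("w3.npz",**{k:s[k] for k in("tool_pos","eef_rot")})
print(s["t"],s["tool_pos"],s["eef_rot"]);
im2=grab_frame("top");cv2.imwrite("pics/t3full.png",im2)
cv2.imwrite("pics/w3.png",np.vstack([im[:360],cv2.resize(im2[195:248,230:371],(640,240),interpolation=cv2.INTER_CUBIC)]))
E
```

```text
9.75 [ 0.5493 -0.2977  0.1512] [[ 0.068   0.9977 -0.0001]
 [ 0.9977 -0.068   0.0001]
 [ 0.0001 -0.0001 -1.    ]]
```

View pics/w3.png

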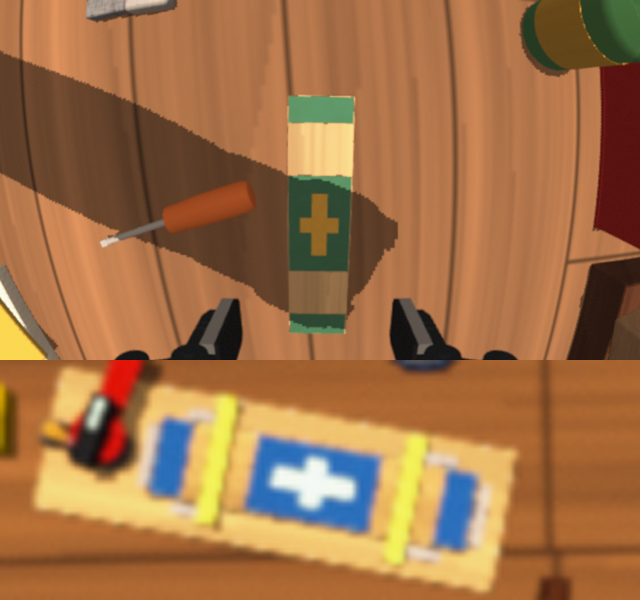

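The stick lies centred across the left band, parallel to the other one. In the wrist picture the green board's corners are (289,96), (354,97), (345,332) and (290,332), with the cross at (319,224) and the screwdriver end at (254,195).

```bash
python3 - <<'E'
from h import *
s=dict(np.load("w3.npz"))
P=[wpix(u,v,.014,s) for u,v in [(289,96),(354,97),(345,332),(290,332),(319,224)]]
print(np.array(P),np.mean(P[:4],0),np.linalg.norm(P[0]-P[3]),np.linalg.norm(P[0]-P[1]))
d=(P[0]-P[3]+P[1]-P[2]);print("ang",-np.arctan2(d[0],d[1]))
print("scr",wpix(254,195,.012,s))
f=lambda l:np.array(l)*[141/640,53/240]+[229.9,195-.4]
for z,l in((.034,[(228,37),(206,163),(417,74),(396,203)]),):
    print(np.array([ray("top",*f((u,v)),z) for u,v in l]))
E
```

```text
[[ 0.536  -0.2003  0.014 ]
 [ 0.5837 -0.2041  0.014 ]
 [ 0.5679 -0.4001  0.014 ]
 [ 0.5194 -0.3968  0.014 ]
 [ 0.5514 -0.3     0.014 ]] [ 0.5517 -0.3003  0.014 ] 0.19716815068059923 0.04786949860760925
ang -0.08224511951982644
scr [ 0.5026 -0.2736  0.012 ]
[[ 0.6309  0.1029  0.034 ]
 [ 0.5534  0.1172  0.034 ]
 [ 0.6057 -0.0124  0.034 ]
 [ 0.5266  0.0019  0.034 ]]
```

Call:
{"name": "step_arm", "arguments": {
  "deltas": "0.25 2 -2 -45 -0.01; 0.25 2 -2 -90 -0.01; 0.25 2 -2 -120 -0.01; 0.25 2 -2 -140 -0.01; 0.25 2 -2 -145 -0.01",
  "newtons": 40
}}

```text
t: 10.35
tool_pos: [0.55, -0.2986, 0.0036]
eef_rot: [[0.078, 0.997, -0.004], [0.997, -0.078, 0.002], [0.002, -0.004, -1.0]]
force: [-0.2, 0.9, 0.1]
finger_gap: 0.0639
grip_force: 0.0
```

Call:
{"name": "step_arm", "arguments": {
  "deltas": "0.6 0 0 0 0; 0.6 0 0 0 0; 0.6 0 0 0 0; 0.6 0 0 0 0"
}}

```text
t: 10.75
tool_pos: [0.5518, -0.3002, 0.0074]
eef_rot: [[0.081, 0.997, 0.001], [0.997, -0.081, -0.001], [-0.001, 0.001, -1.0]]
force: [0.4, -0.1, -2.2]
finger_gap: 0.0482
grip_force: 41.4
```

Call:
{"name": "step_arm", "arguments": {
  "deltas": "0.6 0 0 30 0; 0.6 0 0 70 0; 0.6 3 25 90 0; 0.6 7 65 90 0; 0.6 10 110 90 0"
}}

```text
t: 11.25
tool_pos: [0.5619, -0.1897, 0.0978]
eef_rot: [[0.083, 0.997, 0.003], [0.997, -0.083, -0.001], [-0.001, 0.003, -1.0]]
force: [0.8, 0.9, -1.9]
finger_gap: 0.0486
grip_force: 42.0
```

Call:
{"name": "step_arm", "arguments": {
  "deltas": "0.6 3 45 0 -0.03; 0.6 6 90 0 -0.06; 0.6 9 135 0 -0.09; 0.6 12 180 0 -0.121; 0.6 15 215 0 -0.121"
}}

```text
t: 11.75
tool_pos: [0.5763, 0.0275, 0.097]
eef_rot: [[0.201, 0.98, 0.001], [0.98, -0.201, 0.0], [0.001, 0.001, -1.0]]
force: [0.5, -0.1, -1.1]
finger_gap: 0.0484
grip_force: 42.0
```

Call:
{"name": "step_arm", "arguments": {
  "deltas": "0.6 2 26 0 0; 0.6 2 26 0 0; 0.6 2 26 0 0"
}}

```text
t: 12.05
tool_pos: [0.5784, 0.0514, 0.0966]
eef_rot: [[0.199, 0.98, 0.0], [0.98, -0.199, -0.0], [-0.0, 0.001, -1.0]]
force: [-0.6, 0.6, -1.6]
finger_gap: 0.0483
grip_force: 42.0
```

Call:
{"name": "step_arm", "arguments": {
  "deltas": "0.6 0 0 -25 0; 0.6 0 0 -45 0; 0.6 0 0 -52 0; 0.6 0 0 -52 0; 0.6 0 0 -52 0"
}}

```text
t: 12.55
tool_pos: [0.5787, 0.0505, 0.0453]
eef_rot: [[0.201, 0.979, 0.001], [0.979, -0.201, -0.0], [0.0, 0.001, -1.0]]
force: [0.4, -0.6, -1.3]
finger_gap: 0.048
grip_force: 42.0
```

```bash
python3 - <<'E'
from h import *
s=monitor.sense();print(s["tool_pos"],s["force"])
im=grab_frame("side");a=cv2.resize(im[225:325,225:345],None,fx=5,fy=5,interpolation=cv2.INTER_CUBIC)
cv2.imwrite("pics/s4.png",a)
E
```

```text
[0.5787 0.0505 0.0453] [ 0.4261 -0.6304 -1.267 ]
```

View pics/s4.png

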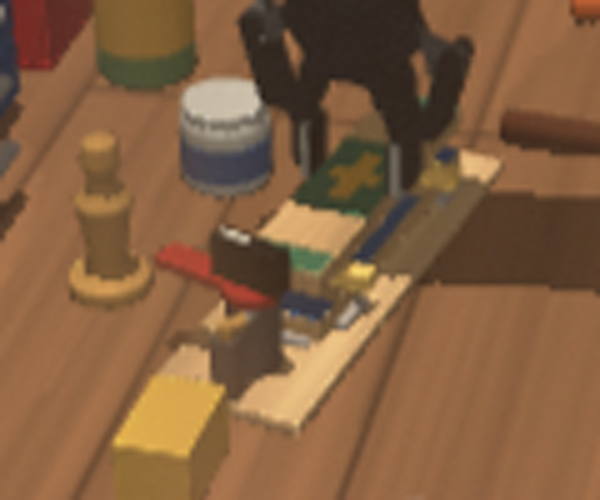

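The green board hovers level just over the sticks, clear of the post, the open red arm at (215,275) and the tin.

Call:
{"name": "step_arm", "arguments": {
  "deltas": "0.6 0 0 -2 0; 0.6 0 0 -3 0; 0.6 0 0 -3 0; 0.6 0 0 -3 0"
}}

```text
t: 13.0
tool_pos: [0.5783, 0.0512, 0.0414]
eef_rot: [[0.2, 0.98, 0.0], [0.98, -0.2, 0.0], [0.0, 0.0, -1.0]]
force: [0.3, 0.0, -1.7]
finger_gap: 0.0484
grip_force: 42.0
```

Call:
{"name": "step_arm", "arguments": {
  "deltas": "0.45 0 0 0 0; 0.35 0 0 0 0; 0.25 0 0 0 0; 0.25 0 0 0 0"
}}

```text
t: 13.4
tool_pos: [0.5784, 0.0511, 0.0415]
eef_rot: [[0.201, 0.98, 0.0], [0.98, -0.201, 0.0], [0.0, 0.0, -1.0]]
force: [-0.5, 0.4, -0.4]
finger_gap: 0.0642
grip_force: 0.0
```

Call:
{"name": "step_arm", "arguments": {
  "deltas": "0.25 0 0 20 0; 0.25 0 0 50 0; 0.25 0 0 90 0; 0.3 -5 -50 130 0.14; 0.4 -10 -100 130 0.28"
}}

```text
t: 13.9
tool_pos: [0.571, -0.0354, 0.1738]
eef_rot: [[-0.083, 0.997, 0.006], [0.997, 0.083, -0.0], [-0.001, 0.006, -1.0]]
force: [1.8, 0.1, -0.7]
finger_gap: 0.0515
grip_force: 0.0
```

```bash
python3 - <<'E'
from h import *
im2=grab_frame("top");cv2.imwrite("pics/t5.png",cv2.resize(im2[195:260,230:360],None,fx=5,fy=5,interpolation=cv2.INTER_CUBIC))
s=monitor.sense();print(s["tool_pos"],s["t"])
im=grab_frame("wrist");cv2.imwrite("pics/w5.png",im);np.savez("w5.npz",**{k:s[k] for k in("tool_pos","eef_rot")})
E
```

```text
[ 0.57   -0.0423  0.1733] 13.95
```

View pics/w5.png

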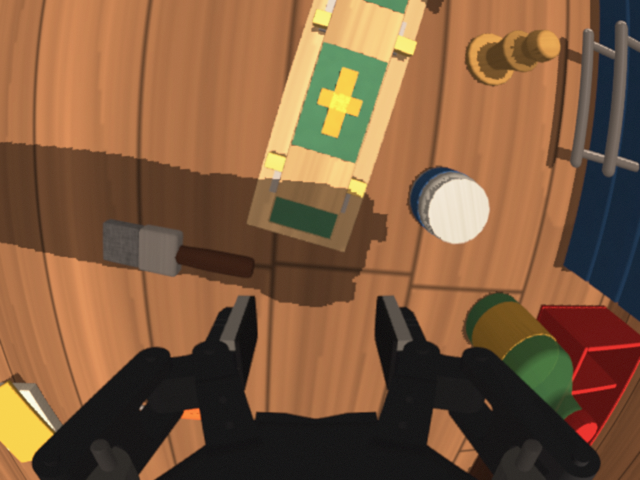

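The green board sits squarely on the bed with stick ends showing evenly on both sides. The cross is at (340,101).

```bash
python3 - <<'E'
from h import *
s=dict(np.load("w5.npz"));print(wpix(340,101,.048,s))
print([wpix(u,v,.048,s) for u,v in((325,43),(386,59),(357,163),(296,146))])
s=monitor.sense();print(s["tool_pos"],s["eef_rot"])
E
```

```text
[0.5785 0.0503 0.048 ]
[array([0.564 , 0.0915, 0.048 ]), array([0.6081, 0.0852, 0.048 ]), array([0.5953, 0.0071, 0.048 ]), array([0.5505, 0.0152, 0.048 ])]
[ 0.57   -0.0399  0.1717] [[-0.0772  0.997   0.0034]
 [ 0.997   0.0772 -0.0014]
 [-0.0017  0.0033 -1.    ]]
```

Call:
{"name": "step_arm", "arguments": {
  "deltas": "0.4 7 40 0 0.14; 0.4 14 80 0 0.28; 0.4 21 120 0 0.42; 0.4 28 160 0 0.56; 0.4 32 200 0 0.7"
}}

```text
t: 14.5
tool_pos: [0.6018, 0.1662, 0.1691]
eef_rot: [[-0.703, 0.712, -0.0], [0.712, 0.703, 0.0], [0.0, 0.0, -1.0]]
force: [1.2, -0.4, -0.2]
finger_gap: 0.0513
grip_force: 0.0
```

Call:
{"name": "step_arm", "arguments": {
  "deltas": "0.4 2 26 0 0.14; 0.4 2 26 0 0.28; 0.4 2 26 0 0.41; 0.4 2 26 0 0.41"
}}

```text
t: 14.9
tool_pos: [0.6035, 0.1909, 0.169]
eef_rot: [[-0.927, 0.375, -0.0], [0.375, 0.927, -0.0], [0.0, -0.0, -1.0]]
force: [1.3, 0.1, -0.4]
finger_gap: 0.0513
grip_force: 0.0
```

Call:
{"name": "step_arm", "arguments": {
  "deltas": "0.4 1 -12 -20 0.01; 0.4 1 -12 -55 0.01; 0.4 1 -12 -85 0.01; 0.4 1 -12 -104 0.01; 0.4 1 -12 -104 0.01"
}}

```text
t: 15.4
tool_pos: [0.6029, 0.1776, 0.0621]
eef_rot: [[-0.928, 0.372, -0.005], [0.372, 0.928, -0.001], [0.004, -0.003, -1.0]]
force: [-0.5, 0.4, -0.1]
finger_gap: 0.0512
grip_force: 0.0
```

Call:
{"name": "step_arm", "arguments": {
  "deltas": "0.9 0 0 0 0; 0.9 0 0 0 0; 0.9 0 0 0 0; 0.9 0 0 0 0; 0.9 0 0 0 0",
  "newtons": 50
}}

```text
t: 15.9
tool_pos: [0.606, 0.1796, 0.0675]
eef_rot: [[-0.93, 0.368, 0.004], [0.368, 0.93, 0.003], [-0.003, 0.004, -1.0]]
force: [1.3, 5.0, 0.7]
finger_gap: 0.013
grip_force: 53.4
```

Call:
{"name": "step_arm", "arguments": {
  "deltas": "0.9 0 0 0 -0.14; 0.9 0 0 0 -0.28; 0.9 0 0 0 -0.42; 0.9 0 0 0 -0.56; 0.9 0 0 0 -0.7"
}}

```text
t: 16.4
tool_pos: [0.6057, 0.1795, 0.0675]
eef_rot: [[-0.469, 0.883, 0.003], [0.883, 0.469, 0.002], [0.001, 0.004, -1.0]]
force: [0.2, 4.1, 3.4]
finger_gap: 0.0127
grip_force: 53.6
```

Call:
{"name": "step_arm", "arguments": {
  "deltas": "0.9 0 0 0 -0.14; 0.9 0 0 0 -0.28; 0.9 0 0 0 -0.42; 0.9 0 0 0 -0.56; 0.9 0 0 0 -0.69"
}}

```text
t: 16.9
tool_pos: [0.6054, 0.1795, 0.0675]
eef_rot: [[0.2, 0.98, 0.003], [0.98, -0.2, 0.003], [0.003, 0.002, -1.0]]
force: [-1.1, 4.5, 3.6]
finger_gap: 0.0128
grip_force: 53.6
```

Call:
{"name": "step_arm", "arguments": {
  "deltas": "0.9 0 0 0 -0.02; 0.9 0 0 0 -0.02; 0.5 0 0 0 -0.02; 0.5 0 0 0 -0.02; 0.5 0 0 0 -0.02"
}}

```text
t: 17.4
tool_pos: [0.6047, 0.178, 0.0654]
eef_rot: [[0.214, 0.977, -0.0], [0.977, -0.214, -0.0], [-0.0, 0.0, -1.0]]
force: [-0.0, 0.5, -0.1]
finger_gap: 0.043
grip_force: 0.0
```

Call:
{"name": "step_arm", "arguments": {
  "deltas": "0.5 0 0 20 0; 0.5 0 0 60 0; 0.5 0 0 110 0; 0.5 -30 40 130 0; 0.5 -60 80 130 0"
}}

```text
t: 17.9
tool_pos: [0.548, 0.2555, 0.1989]
eef_rot: [[0.217, 0.976, 0.005], [0.976, -0.217, 0.002], [0.003, 0.004, -1.0]]
force: [0.3, 1.1, -0.1]
finger_gap: 0.0429
grip_force: 0.0
```

Call:
{"name": "step_arm", "arguments": {
  "deltas": "0.5 -30 40 0 0; 0.5 -60 80 0 0; 0.5 -60 80 0 0; 0.5 -60 80 0 0"
}}

```text
t: 18.3
tool_pos: [0.4862, 0.3361, 0.1953]
eef_rot: [[0.212, 0.977, 0.0], [0.977, -0.212, -0.0], [-0.0, 0.0, -1.0]]
force: [0.6, 0.1, -0.1]
finger_gap: 0.0427
grip_force: 0.0
```

```bash
python3 - <<'E'
from h import *
s=monitor.sense();print(s["t"],s["tool_pos"],s["force"])
a=cv2.resize(grab_frame("top")[195:255,225:365],(700,300),interpolation=cv2.INTER_CUBIC)
b=cv2.resize(grab_frame("side")[240:330,225:435],(700,300),interpolation=cv2.INTER_CUBIC)
cv2.imwrite("pics/end.png",np.vstack([a,b]))
E
```

```text
18.3 [0.4862 0.3361 0.1953] [ 0.5964  0.128  -0.077 ]
```

View pics/end.png

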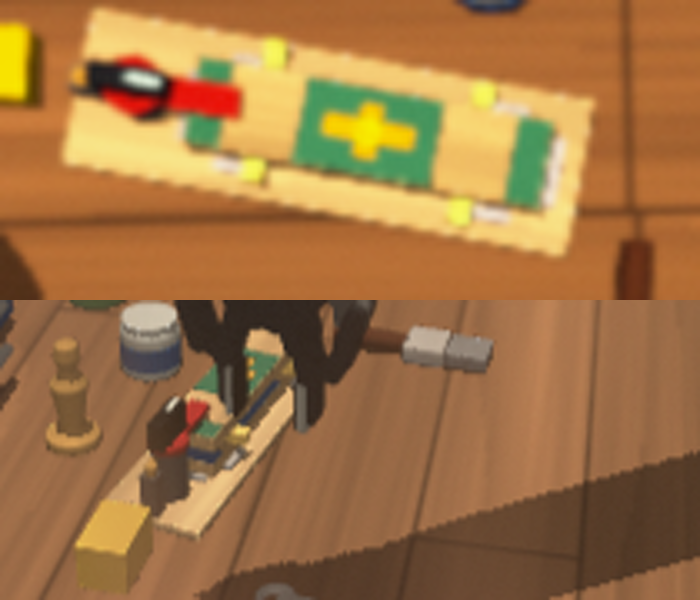

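The keeper is shut along the board over the green end. The stack is square, with the stick ends even on both sides, and the gripper is clear. Handing in.

```bash
python3 -c "
from plant import bot
print(bot.finish_job())"
```

```text
the job is handed in; nothing more can be done
None
```

I handed the job in at about 18 s: the last pictures show the keeper shut over the green board, which sits squarely on the two sticks over the blue one; the hand-in returned no verdict.

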